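# Load the release spray into the trigger stand

## Task

Get the slim spray can ready in the trigger stand: lift off its loose cap and set the cap, open side down, in the round cap holder. Then stand the can in the stand's channel and slide it in under the fork, nozzle between the two tines, fully home against the stop at the back. Keep the can upright all the time and leave the other things on the bench where they are.

Things in the scene. Friction and masses are not known exactly. Their poses are not given: they have to be found in the camera images.
- can: slim bare-metal spray can with a grey sleeve, 0.24 kg: body diameter 50 up to height 115, then a collar of diameter 33 to height 121 and a white nozzle of diameter 14 to height 138. Stands upright on the bench; origin at the centre of its underside, z up
- cap: loose white cap over the can's nozzle, 0.02 kg, round, outer diameter 46, 46 high, hollow below (bore 39, top 4 thick), standing loosely on the can's flat top at height 115 so its top is at 161. Origin at the centre of its open lower rim, z towards its closed top
- holder: round grey plastic cap holder bolted to the bench: a shallow open cup, outer diameter 68, inner diameter 56, rim 17 above the bench, floor 8 above the bench, with a thin steel strap beneath. Origin at the centre of its underside
- holder_in (a point): centre of the cap holder's inner floor, 8 above the bench
- stand: trigger stand bolted to the bench; origin on the bench under the can's home place, x along the channel from open mouth (-x) to stop (+x), z up. Base plate x -130 to 100, y +-55, 6 thick. Channel rails: inner faces y +-28, 6 thick, tops 30 above the bench, x -100 to 35, flared ends to x -120. Stop block: front face x 25, top 30 above the bench
- stand_fork (a point): open end of the slot of the stand's overhead steel fork (stand x -45), at its underside, 134 above the bench; axes as the stand. Fork 12 thick; two tines, 18 wide each, run back 75 from here, slot between them 24 wide, open to -x. Carried by a column 101 to 137 behind, 44 wide, with a switch box on it up to 201 above the bench. Above the channel before the fork is free
- stand_home (a point): home place of the can's underside centre on the channel floor, 6 above the bench; axes as the stand
- fat_can: bystander: fatter, taller capped can, diameter 62, height 145, its cap fixed on; origin at centre of underside
- tin: bystander: squat pale jar with a metal lid, diameter 66, height 100; origin at centre of underside
- driver: bystander: screwdriver lying along its x axis, about 200 long, under 35 high; origin near its middle at the bench
- insert: bystander: steel mould block 60 x 45 x 35 high; origin at centre of underside
- carton: bystander: small cardboard box 90 x 60 x 50 high; origin at centre of underside
- wrench: bystander: wrench lying along its x axis, about 180 long, under 15 high; origin near its middle at the bench
Mind the look-alikes: they are no part of the job. Leave any green look-alike of the can alone.

How it is judged (in metres and radians):
On the way, in this order (a step that is already met when the one before it is completed fails the run):
1. the cap is off the can and stands, open side down and let go, on the floor of the cap holder while the can is not yet home (horizontal distance between cap and holder_in below 0.01 m and z of cap in the frame of holder_in between -0.004 and 0.005 m and angle between cap's own z axis and vertical below 0.12 rad and contact force between the fingers and cap below 0.3 N and horizontal distance between can and stand_home above 0.03 m), for 0.2 s.
2. the can is home in the stand (x of can in the frame of stand_home between -0.006 and 0.006 m and y of can in the frame of stand_home between -0.007 and 0.007 m and z of can in the frame of stand_home between -0.004 and 0.005 m and angle between can's own z axis and vertical below 0.09 rad), for 0.2 s.
At the end, for the whole second after the job is handed in: The can stands upright (5 degrees) on the channel floor, within 6 mm of home along the channel, 7 mm across, 5 mm in height; the cap stands open side down on the cap holder's floor (10 mm off centre, 5 mm in height, 7 degrees at most); both at rest and released (all of step 2 and horizontal distance between cap and holder_in below 0.01 m and z of cap in the frame of holder_in between -0.004 and 0.005 m and angle between cap's own z axis and vertical below 0.12 rad and contact force between the fingers and cap below 0.3 N and linear speed of each of can, cap below 0.02 m/s and contact force between the fingers and can below 0.3 N); the robot touches nothing.
It fails at once if the can is tipped by more than 29 degrees (angle between can's own z axis and vertical above 0.5 rad).
It fails at once if another thing on the bench is moved by more than 30 mm (distance of any of fat_can, tin, driver, insert, carton, wrench from where it was at the start of the episode above 0.03 m).
It also fails if it takes over 72 s, if anything falls off the work surface, if the arm or the gripper's body presses on something with over 40 N, if the wrist force passes 120 N, or if a joint passes its speed limit or range.

## Robot

A 6-joint arm with a two-finger parallel gripper is mounted at the origin on the work surface. World frame = base frame: x ahead of the robot, y to its left, z up, the work surface at z = 0. Lengths are in mm, angles in degrees, forces in N, time in s.
With the tool pointing down it reaches from about 300 to 850 mm from the base axis. Payload 4.2 kg.
Tool frame: the origin (TCP) lies midway between the tips of the shut fingers; the grasp point (between the pads) lies 19 mm behind it; z points along the fingers, y is the line along which they close (so a half turn about z gives the same grasp; the last joint's range is limited). The gripper opens to 91 mm and grips with 3 to 60 N. Pads are 32 mm wide; open, the fingers measure 118 mm over their backs; the gripper's body (76 mm by 178 mm) begins 60 mm behind the grasp point.
Start: joints at [61.994, 18.312, 89.639, -0, 72.044, -1.146], TCP at [259.799, 512.979, 213.976] pointing down, gripper open.
Joint ranges: [-177.97, 177.97], [-48.28, 115.42], [12.27, 149.76], [-77.06, 257.06], [2.81, 150.46], [-146.56, 146.56]. Speed limits (degrees/s): [147.25, 147.25, 180, 180, 180, 180].

## Interface

Orientations are given as [roll, pitch, yaw] about the fixed x, y, z axes, in that order (R = Rz(yaw) Ry(pitch) Rx(roll)).
In Python, from workcell import state, grab_frame, camera_model, workorder gives the robot as it stands.
- The arm moves only by the tool carry_out, never from a script. Its argument "commands" is a list of rows, each a list of 7 numbers: the turn, a rotation vector about the tool's x, y, z in degrees, then the shift along the tool's x, y, z in mm, then the opening, from -1 (shut) to 1 (fully open). In form: [[ax, ay, az, dx, dy, dz, hand], ...]. A call has 1 to 20 rows; each row is the pose to reach, as a shift and turn from the pose commanded when the call began, along the tool's axes at that moment; what a row does not reach only later rows make up. A row lasts 1/10 s, in which the tool goes at most 50 mm and 8.59 degrees, less where a joint would pass 70% of its speed; a pose out of reach is approached as far as the arm can. A call with a gripper value outside its range is refused whole. The fingers move at their own pace and stop on an object; "force" is the grip in N (left out, the last holds). Time passes only in rows, so rows that repeat a pose let the fingers close. It gives the time, the measured TCP pose, the force, the opening and the grip force at its end, in the units of the state.
- state(): the state, without advancing time (a new reading comes with each control period).
- grab_frame(name): name is "side" or "top"; returns the picture (480x640x3 uint8, red, green, blue); there is no depth.
- camera_model(name): a dict with "fx", "fy", "cx", "cy" (pixels), "origin" and "rotation" of the camera in the world. Camera axes: x right, y up, looking along -z (the intrinsics and any distortion apply to the point x, -y, -z); pixel columns grow to the right and rows downward; lengths in mm; the calibration is good to about 2 mm. A picture is of the moment at which its call begins. camera_model takes no time and is no camera call.
- workorder.job_done(): hands the job in; it is judged then, once.
The state is a dict: "time_s": time; "qpos": joint angles; "qvel": joint speeds; "effort": joint torques, N m; "ee_pos": TCP position; "ee_rot": TCP orientation; "force": force on the tool from outside, world axes, zero at the start; "torque": the same for the moment, N m; "gripper_width": finger opening in mm; "gripper_force": force on a finger pad.
Only numpy, scipy, OpenCV 4.12 (cv2) and the standard library are available. Lean on these libraries where they do the work, as an engineer would, in place of code of your own. Each camera call takes 0.05 s, during which the arm holds its last target. There are 200 camera calls.

## Working session

There is one attempt and no reset: what is moved stays moved. The work goes in short steps, Python scripts to look and compute and a tool call to move; the robot and the scene stay as the last step left them, time stands still between calls to the robot, and variables do not carry over. Pictures are saved under pics/ and viewed, at most 10 in all, crops included, and the job is handed in when it is done.

Besides the shell and the picture viewer there is one more tool, called after "Call:" as name([rows], argument=value, ...), one row to a line, values as JSON. carry_out: Moves the arm, as the interface text tells. Its arguments: {"type":"object","properties":{"commands":{"type":"array"},"force":{"type":"number"}},"required":["commands"]}

```bash
mkdir -p pics; python3 - <<'E'
from workcell import *
import cv2
for n in("side","top"):
    im=grab_frame(n); cv2.imwrite(f"pics/{n}0.png",im[:,:,::-1]); print(n,camera_model(n))
print(state())
E
```

```text
side {'fx': 473.6551267882011, 'fy': 473.6551267882011, 'cx': 316.5012071811596, 'cy': 234.93600968336122, 'origin': array([ 329.66010068, -766.35160714,  574.3440203 ]), 'rotation': array([ 59.93108666,  -0.29220049, -16.46487757])}
top {'fx': 501.6418688095353, 'fy': 501.6418688095353, 'cx': 318.3627056030986, 'cy': 244.06457063156174, 'origin': array([4.74026946e+02, 3.00437807e-01, 1.12686712e+03]), 'rotation': array([  3.2687177 ,   1.51733359, -88.86443944])}
{'time_s': 0.1, 'qpos': array([ 6.19951197e+01,  1.83485985e+01,  8.96996788e+01, -2.10980155e-03,
        7.20422327e+01, -1.14526532e+00]), 'qvel': array([ 0.07770614, -0.14502499, -0.11761163,  0.06472067, -0.10019229,
        0.02003036]), 'effort': array([ 1.28398937e-03, -4.13335097e+01, -2.32509756e+01,  7.31209782e-02,
        4.21664247e-02, -2.32146215e-05]), 'ee_pos': array([259.58406253, 512.57297588, 213.19633952]), 'ee_rot': array([-1.79909468e+02,  1.96538267e-04,  1.53141037e+02]), 'force': array([-0.18952916,  0.31158168,  0.59994047]), 'torque': array([0.01488834, 0.03641764, 0.06272027]), 'gripper_force': 0.0, 'gripper_width': 90.99969314889381}
```

View pics/side0.png

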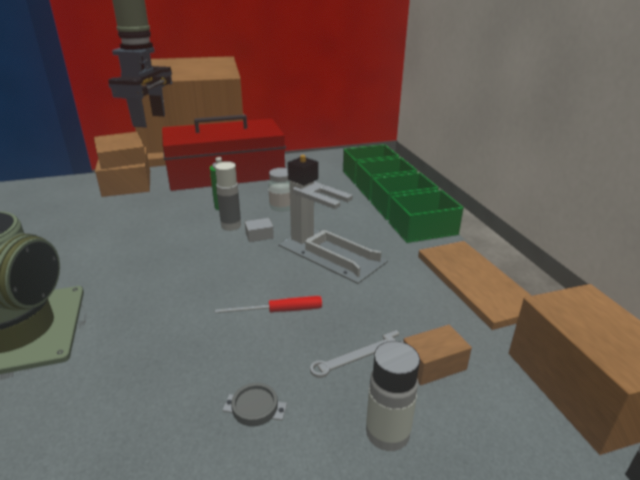

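View pics/top0.png

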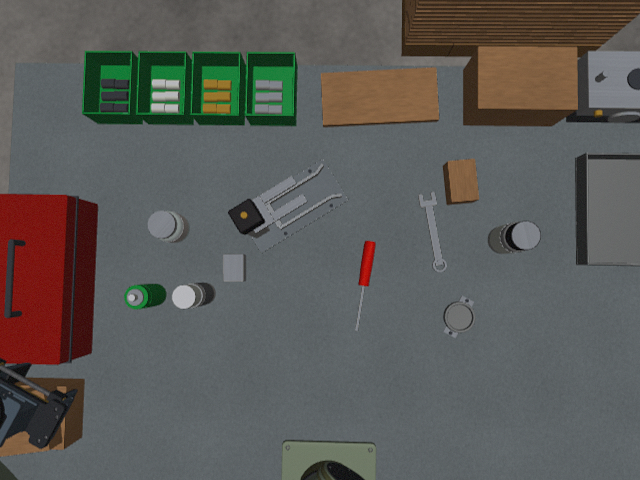

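The side view shows the grey-sleeved, white-capped can at (228,195), with a green can behind it at (216,185). The holder is at (255,403), the stand around (330,235) and the fat can at (393,395). In the top view the white cap is at (185,296), the green can at (138,297), the holder at (459,317) and the stand from the switch box (245,215) to its mouth (335,180).

Candidates for the can are (185,296) white cap, (138,297) green, (165,226) jar and (515,237) fat dark-capped can. The one at (185,296) fits: slim, grey sleeve, white cap. I'll confirm it with a crop.

```bash
cat > h.py <<'E'
import numpy as np, cv2
from scipy.spatial.transform import Rotation as R
from workcell import *
def cam(n):
    c=camera_model(n); return c,np.array(c["origin"]),R.from_euler("xyz",c["rotation"],degrees=True).as_matrix()
def ray(n,u,v):
    c,o,M=cam(n); d=M@np.array([(u-c["cx"])/c["fx"],-(v-c["cy"])/c["fy"],-1.]); return o,d/np.linalg.norm(d)
def plane(n,u,v,z):
    o,d=ray(n,u,v); return o+d*(z-o[2])/d[2]
def proj(n,p):
    c,o,M=cam(n); q=M.T@(np.array(p,float)-o); return c["cx"]-c["fx"]*q[0]/q[2], c["cy"]+c["fy"]*q[1]/q[2]
E
python3 - <<'E'
from h import *
t=cv2.imread("pics/top0.png"); s=cv2.imread("pics/side0.png")
def crop(im,u,v,w,h,W,H): return cv2.resize(im[v:v+h,u:u+w],(W,H),interpolation=cv2.INTER_CUBIC)
a=np.hstack([crop(s,190,140,80,100,240,300),crop(t,115,260,110,60,560,300)])
b=np.hstack([crop(t,220,155,130,100,390,300),crop(t,430,285,60,60,300,300),np.zeros((300,110,3),np.uint8)])
cv2.imwrite("pics/crop1.png",np.vstack([a,b]))
for n,u,v,z in[("top",185,296,161),("top",459,317,17),("side",255,403,17)]: print(n,plane(n,u,v,z).round(1))
E
```

```text
top [423.5 282.6 161. ]
top [ 383.1 -279.2   17. ]
side [ 380.9 -287.4   17. ]
```

View pics/crop1.png

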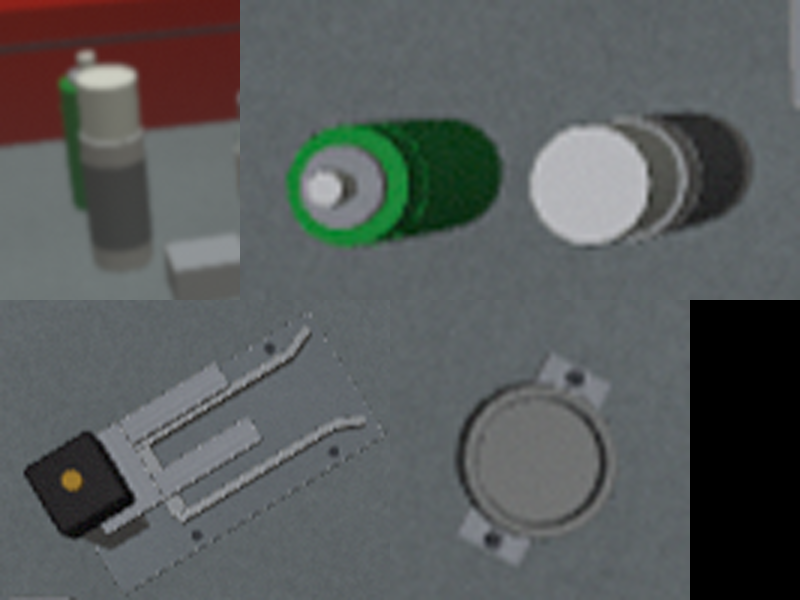

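Confirmed: the capped grey-sleeved can is at top pixel (184,297), with the green one at (140,297) left alone. The crop also shows the stand's tines, rails and plate corners, and the holder rim at about (459.4,316.6). Next I measure precisely.

```bash
python3 - <<'E'
from h import *
t=cv2.imread("pics/top0.png"); s=cv2.imread("pics/side0.png")
def big(mask,off):
    c=max(cv2.findContours(mask.astype(np.uint8),cv2.RETR_EXTERNAL,cv2.CHAIN_APPROX_NONE)[0],key=cv2.contourArea)
    e=cv2.fitEllipse(cv2.convexHull(c)); return np.add(e[0],off),e[1]
g=t[275:320,165:215].min(2)>165
(c,a)=big(g,(165,275)); print("cap top",c,a,plane("top",*c,161))
g=s[155:200,210:245].min(2); 
# cap in side: column centre
m=(g>150); print("side cap rows", [(155+i,210+np.flatnonzero(r).min(),210+np.flatnonzero(r).max()) for i,r in enumerate(m) if r.any()][::4])
P=plane("top",*c,161); print("proj cap top in side",proj("side",P))
# holder: warm-ish / dark rim vs bluish bench: use b-r
for n,im,(u,v,w,h) in(("top",t,(435,292,50,50)),("side",s,(225,375,62,55))):
    q=im[v:v+h,u:u+w].astype(int); d=cv2.GaussianBlur((q[:,:,0]-q[:,:,2]).astype(np.float32),(3,3),0)
    m=(d<5); m=cv2.morphologyEx(m.astype(np.uint8),cv2.MORPH_CLOSE,np.ones((3,3)))
    m=cv2.morphologyEx(m,cv2.MORPH_OPEN,cv2.getStructuringElement(2,(11,11)))
    c,a=big(m,(u,v)); print(n,"holder",c,a,plane(n,*c,17),plane(n,*c,8))
pts=[(323.3,160),(348.3,199.3),(261.7,252.3)]
W=[plane("top",*p,6) for p in pts]; print(np.round(W,1)); print(np.linalg.norm(W[0]-W[1]),np.linalg.norm(W[2]-W[1]))
mid=(W[0]+W[1])/2; d=(W[2]-W[1]); d/=np.linalg.norm(d); print("home",mid+130*d, np.degrees(np.arctan2(d[1],d[0])))
cv2.imwrite("pics/stand.png",cv2.resize(t[150:262,215:360],(800,618),interpolation=cv2.INTER_CUBIC)[:600])
E
```

```text
cap top [183.12970352 296.34529114] (22.100704193115234, 22.47517204284668) [422.78032248 286.22565335 161.        ]
side cap rows [(162, np.int64(225), np.int64(228)), (166, np.int64(215), np.int64(233))]
proj cap top in side (np.float64(225.83374731060277), np.float64(165.2853913494178))
top holder [459.03870583 316.62491226] (30.680532455444336, 32.4742546081543) [ 383.86742836 -279.2869989    17.        ] [ 383.13631772 -281.55419548    8.        ]
side holder [254.1629734  403.95229721] (43.7385139465332, 48.86511993408203) [ 379.41753758 -288.70873089   17.        ] [ 380.22102145 -280.99574622    8.        ]
[[727.9  23.9   6. ]
 [639.4 -34.    6. ]
 [516.6 158.    6. ]]
105.75241665992569 227.94517233375385
home [613.6406919  104.45149912   6.        ] 122.59073336129657
```

View pics/stand.png

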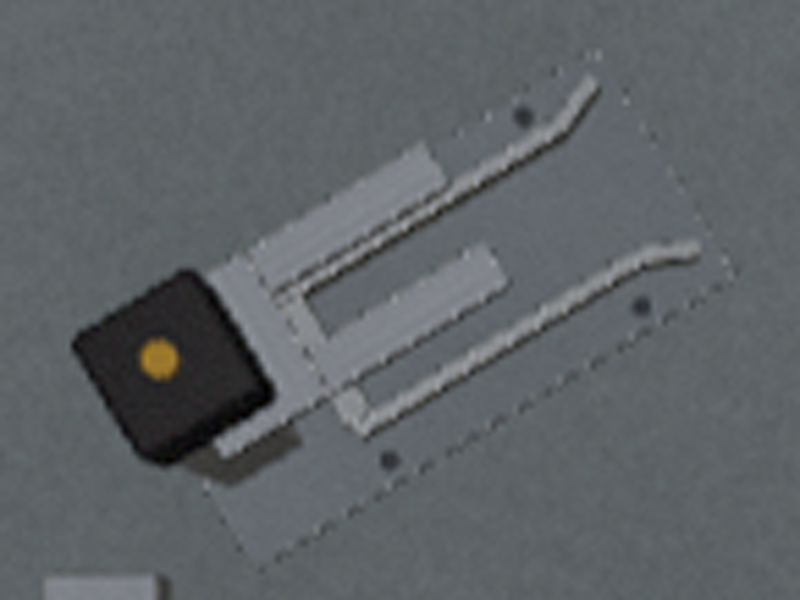

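Plate corners (A 323.3,159.3; B 348.4,199.7; C 262.4,253.1) and fork tine-tip corners are clearly seen in the crop. I'll fit the stand pose to these points and check the results in both views.

```bash
python3 - <<'E'
from h import *
t=cv2.imread("pics/top0.png"); s=cv2.imread("pics/side0.png")
k=145/800
P=[(598,52,6,-130,-55),(737,275,6,-130,55),(262,570,6,100,55),(427,145,146,-45,-30),(448,186,146,-45,-12),(486,245,146,-45,12),(510,284,146,-45,30)]
W=np.array([plane("top",215+u*k-.4,150+v*k-.4,z)[:2] for u,v,z,_,_ in P]); L=np.array([p[3:] for p in P],float)
H=(L-L.mean(0)).T@(W-W.mean(0)); a=np.arctan2(H[0,1]-H[1,0],H[0,0]+H[1,1])
Rm=np.array([[np.cos(a),-np.sin(a)],[np.sin(a),np.cos(a)]]); o=W.mean(0)-Rm@L.mean(0)
print("home",o,np.degrees(a)); print((W-L@Rm.T-o).round(1))
def S(x,y,z): return [*(o+Rm@[x,y]),z]
def draw(im,n,f,col,pts,close=True):
    q=np.array([proj(n,p) for p in pts]); 
    return q
h=[383.9,-279.3]
out=[]
for n,im,boxes in(("top",t,[(220,155,130,100),(430,287,60,60)]),("side",s,[(270,150,130,130),(222,370,70,70)])):
    for (u,v,w,hh) in boxes:
        f=300/hh; c=cv2.resize(im[v:v+hh,u:u+w],(int(w*f),300),interpolation=cv2.INTER_CUBIC)
        th=np.linspace(0,2*np.pi,60)
        cur=[[[h[0]+r*np.cos(x),h[1]+r*np.sin(x),17] for x in th] for r in(28,34)]
        cur+=[[S(*p) for p in q] for q in([(-130,-55,6),(-130,55,6),(100,55,6),(100,-55,6),(-130,-55,6)],[(30,-12,146),(-45,-12,146),(-45,-30,146),(30,-30,146)],[(30,12,146),(-45,12,146),(-45,30,146),(30,30,146)],[(-100,28,30),(25,28,30),(25,-28,30),(-100,-28,30)])]
        for q in cur:
            z=((np.array([proj(n,p) for p in q])-[u,v]+.5)*f).round().astype(np.int32); cv2.polylines(c,[z],False,(0,255,0),1)
        out.append(c)
r=[np.hstack(out[:2]),np.hstack(out[2:])]; w=max(x.shape[1] for x in r)
cv2.imwrite("pics/ov.png",np.vstack([np.pad(x,((0,0),(0,w-x.shape[1]),(0,0))) for x in r]))
E
```

```text
home [614.3636263  104.52189613] 122.84743503189733
[[-1.  -0.5]
 [ 0.4  0.8]
 [ 1.4 -1.6]
 [-0.4 -0.8]
 [ 0.   1.1]
 [-0.9  0.1]
 [ 0.4  0.9]]
```

View pics/ov.png

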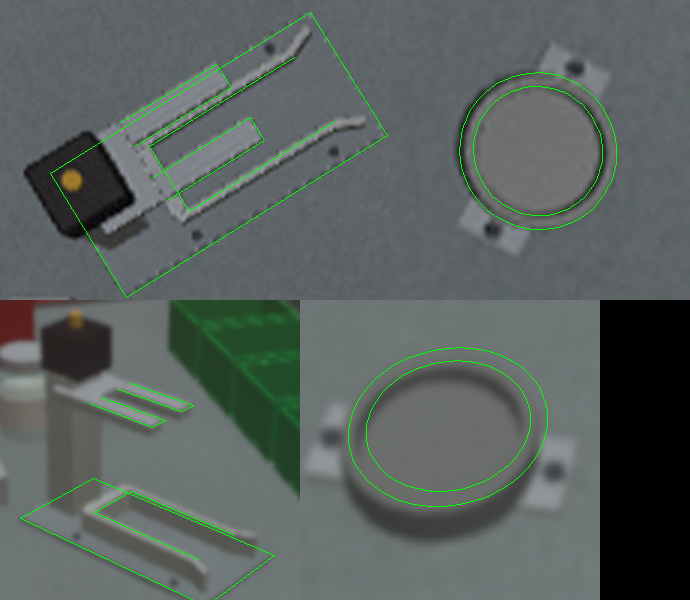

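The overlay agrees to within about 2 mm. In the side view the holder rim sits about 1 px left of the drawn circle, so I take the holder at (383,-279). The stand home is about (614,104.5), with the channel at 122.8°, and the cap at (422.8,286.2).

```bash
cat > go.py <<'E'
import sys
from h import *
def d(pos,rpy):
    s=state(); C=R.from_euler("xyz",s["ee_rot"],degrees=True); T=rpy if isinstance(rpy,R) else R.from_euler("xyz",rpy,degrees=True)
    return np.r_[(C.inv()*T).as_rotvec(degrees=True), C.inv().apply(np.array(pos)-s["ee_pos"])].round(1)
def chan(x,y,z,o=(614,104.5),a=122.8):
    a=np.radians(a); return [o[0]+x*np.cos(a)-y*np.sin(a), o[1]+x*np.sin(a)+y*np.cos(a), z]
if __name__=="__main__":
    v=list(map(float,sys.argv[1:])); print(d(v[:3],v[3:]))
E
python3 go.py 422.8 286.2 240 180 0 90
```

```text
[-1.000e-01  1.000e-01  6.310e+01 -2.479e+02 -1.283e+02 -2.660e+01]
```

Call:
carry_out([
  [0,0,0,0,0,-27,1],
  [0,0,8,-40,-20,-27,1],
  [0,0,16,-80,-40,-27,1],
  [0,0,24,-120,-60,-27,1],
  [0,0,32,-150,-75,-27,1],
  [0,0,40,-180,-90,-27,1],
  [0,0,48,-210,-110,-27,1],
  [0,0,56,-235,-120,-27,1],
  [0,0,63.1,-248,-128.3,-27,1],
  [0,0,63.1,-248,-128.3,-27,1],
  [0,0,63.1,-248,-128.3,-27,1],
  [0,0,63.1,-248,-128.3,-27,1],
], force=8)

```text
time_s: 1.3
ee_pos: [422.5, 287.2, 240.8]
ee_rot: [-180.0, -0.0, 90.2]
force: [1.0, 0.4, 0.6]
gripper_width: 91.2
gripper_force: 0.0
```

```bash
python3 go.py 422.8 286.2 132 180 0 90
```

```text
[ -0.   -0.    0.2  -1.    0.4 108.8]
```

Call:
carry_out([
  [0,0,0,-1,0.4,30,1],
  [0,0,0,-1,0.4,60,1],
  [0,0,0,-1,0.4,85,1],
  [0,0,0,-1,0.4,100,1],
  [0,0,0,-1,0.4,108.8,1],
  [0,0,0,-1,0.4,108.8,1],
  [0,0,0,-1,0.4,108.8,1],
  [0,0,0,-1,0.4,108.8,-1],
  [0,0,0,-1,0.4,108.8,-1],
  [0,0,0,-1,0.4,108.8,-1],
  [0,0,0,-1,0.4,108.8,-1],
  [0,0,0,-1,0.4,108.8,-1],
  [0,0,0,-1,0.4,108.8,-1],
  [0,0,0,-1,0.4,108.8,-1],
  [0,0,0,-1,0.4,108.8,-1],
], force=8)

```text
time_s: 2.8
ee_pos: [423.4, 285.5, 132.2]
ee_rot: [-180.0, -0.0, 90.0]
force: [-0.3, -0.6, 1.1]
gripper_width: 46.2
gripper_force: 8.0
```

Call:
carry_out([
  [0,0,0,0,0,-5,-1],
  [0,0,0,0,0,-20,-1],
  [0,0,0,0,0,-40,-1],
  [0,0,0,0,0,-65,-1],
  [0,0,0,0,0,-90,-1],
  [0,0,0,0,0,-110,-1],
  [0,0,0,0,0,-110,-1],
  [0,0,0,0,0,-110,-1],
])

```text
time_s: 3.6
ee_pos: [423.3, 285.4, 241.9]
ee_rot: [180.0, -0.0, 90.0]
force: [-0.4, -1.0, -0.2]
gripper_width: 46.1
gripper_force: 8.0
```

```bash
python3 go.py 383 -279 220 180 0 90
```

```text
[   0.    -0.     0.  -564.3  -40.7   21.8]
```

Call:
carry_out([
  [0,0,0,-20,0,0,-1],
  [0,0,0,-55,0,0,-1],
  [0,0,0,-95,-5,0,-1],
  [0,0,0,-135,-10,0,-1],
  [0,0,0,-175,-13,0,-1],
  [0,0,0,-215,-16,0,-1],
  [0,0,0,-255,-19,0,-1],
  [0,0,0,-295,-22,5,-1],
  [0,0,0,-335,-25,10,-1],
  [0,0,0,-375,-28,15,-1],
  [0,0,0,-415,-31,20,-1],
  [0,0,0,-455,-34,22,-1],
  [0,0,0,-495,-37,22,-1],
  [0,0,0,-530,-39,22,-1],
  [0,0,0,-555,-40.5,22,-1],
  [0,0,0,-564.3,-40.7,22,-1],
  [0,0,0,-564.3,-40.7,22,-1],
  [0,0,0,-564.3,-40.7,22,-1],
  [0,0,0,-564.3,-40.7,22,-1],
  [0,0,0,-564.3,-40.7,22,-1],
])

```text
time_s: 5.6
ee_pos: [383.3, -277.8, 220.2]
ee_rot: [180.0, -0.0, 90.1]
force: [0.2, -0.0, 0.2]
gripper_width: 46.2
gripper_force: 8.0
```

```bash
python3 go.py 383 -279 75 180 0 90
```

```text
[ 0.000e+00 -0.000e+00  1.000e-01 -1.300e+00 -3.000e-01  1.452e+02]
```

Call:
carry_out([
  [0,0,0,-1,0,40,-1],
  [0,0,0,-1,0,80,-1],
  [0,0,0,-1,0,115,-1],
  [0,0,0,-1,0,135,-1],
  [0,0,0,-1,0,145,-1],
  [0,0,0,-1,0,145,-1],
  [0,0,0,-1,0,145,-1],
  [0,0,0,-1,0,145,-1],
])

```text
time_s: 6.4
ee_pos: [384.1, -280.4, 76.4]
ee_rot: [179.9, 0.1, 90.1]
force: [0.2, -0.1, -0.7]
gripper_width: 45.4
gripper_force: 8.0
```

```bash
python3 - <<'E'
from h import *
s=grab_frame("side")[:,:,::-1]; t=grab_frame("top")[:,:,::-1]; p=state()["ee_pos"]; print(p)
a=cv2.resize(s[330:440,190:320],(709,600))[:,:500]; 
a=cv2.resize(s[340:440,205:305],(400,400)); b=cv2.resize(t[270:350,130:230],(400,400//1*80//100))
cv2.imwrite("pics/p1.png",np.hstack([a,np.pad(b,((0,80),(0,0),(0,0)))]))
cv2.imwrite("pics/topfull1.png",t)
# collar/nozzle pixel prediction
print(proj("top",[422.8,286.2,138]),proj("top",[422.8,286.2,115]))
E
```

```text
[ 383.83990533 -280.30964206   76.22692733]
(np.float64(186.58049524745232), np.float64(295.78870359510256)) (np.float64(189.8622628647185), np.float64(295.26679273208083))
```

View pics/p1.png

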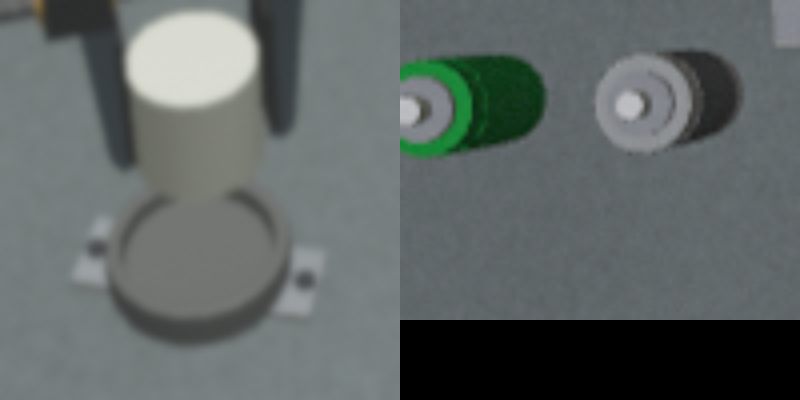

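The cap is held level above the cup, its top centre at about (252.6,354.4) in the side view. The bare can's nozzle is at (186.6,295.9) in the top view, exactly where predicted. Before lowering I check the cap's offset from the cup.

```bash
python3 - <<'E'
from h import *
p=state()["ee_pos"]; print(p, proj("side",[p[0],p[1],p[2]+29]), plane("side",252.6,354.4,p[2]+29))
# observed holder outer rim centre in crop: cols 107..292, inner 120..278 -> 199.5
print("rim u", 205+199.5/4-.4, "pred", [proj("side",[x,-279,17])[0] for x in (381,383,385)])
print("side holder x at rim row", plane("side",205+199.5/4-.4,proj("side",[383,-279,17])[1],17))
from go import d
print(d([382.5,-279.5,25],[180,0,90]))
E
```

```text
[ 383.83990533 -280.30964206   76.22692733] (np.float64(252.3842239238908), np.float64(354.43420904349557)) [ 384.13591169 -280.32733612  105.22692733]
rim u 254.475 pred [np.float64(254.07928264402176), np.float64(255.42784338513388), np.float64(256.7744870547458)]
side holder x at rim row [ 381.65551486 -278.60909267   17.        ]
[ 0.1  0.1  0.   0.9 -1.4 51.2]
```

Call:
carry_out([
  [0,0,0,1,-1.5,15,-1],
  [0,0,0,1,-1.5,30,-1],
  [0,0,0,1,-1.5,40,-1],
  [0,0,0,1,-1.5,46,-1],
  [0,0,0,1,-1.5,49,-1],
  [0,0,0,1,-1.5,50,-1],
  [0,0,0,1,-1.5,50.5,-1],
  [0,0,0,1,-1.5,50.5,-1],
  [0,0,0,1,-1.5,50.5,-1],
  [0,0,0,1,-1.5,50.5,-1],
])

```text
time_s: 7.5
ee_pos: [381.8, -279.0, 25.1]
ee_rot: [180.0, 0.0, 90.0]
force: [-2.3, 0.8, 4.8]
gripper_width: 46.4
gripper_force: 8.0
```

The cap is on the floor: z matches and there is a light contact force. Release and rise.

Call:
carry_out([
  [0,0,0,0,0,0,0.5],
  [0,0,0,0,0,0,1],
  [0,0,0,0,0,0,1],
  [0,0,0,0,0,0,1],
  [0,0,0,0,0,0,1],
  [0,0,0,0,0,-30,1],
  [0,0,0,0,0,-75,1],
  [0,0,0,0,0,-120,1],
  [0,0,0,0,0,-165,1],
  [0,0,0,0,0,-200,1],
  [0,0,0,0,0,-215,1],
  [0,0,0,0,0,-215,1],
])

```text
time_s: 8.7
ee_pos: [382.8, -279.7, 242.1]
ee_rot: [179.7, 0.2, 90.0]
force: [0.1, -0.2, -0.7]
gripper_width: 91.2
gripper_force: 0.0
```

```bash
python3 - <<'E'
from h import *
s=grab_frame("side")[:,:,::-1]; cv2.imwrite("pics/p2.png",cv2.resize(s[340:440,205:305],(400,400)))
from go import d
print(d([422.8,286.2,235],[180,0,90]), proj("side",[382,-279,54]))
E
```

```text
[1.000e-01 1.000e-01 0.000e+00 5.652e+02 4.140e+01 4.600e+00] (np.float64(253.1968186464952), np.float64(380.51454459874697))
```

View pics/p2.png

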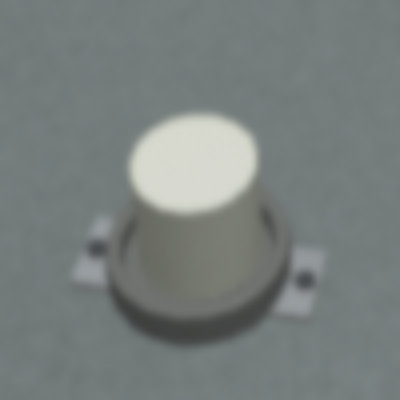

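The cap stands upright in the cup, with its top at (253.1,380.4) against a predicted (253.2,380.5). Now back to the can.

Call:
carry_out([
  [0,0,0,20,0,0,1],
  [0,0,0,55,0,0,1],
  [0,0,0,95,5,0,1],
  [0,0,0,135,10,0,1],
  [0,0,0,175,13,0,1],
  [0,0,0,215,16,0,1],
  [0,0,0,255,19,0,1],
  [0,0,0,295,22,0,1],
  [0,0,0,335,25,0,1],
  [0,0,0,375,28,0,1],
  [0,0,0,415,31,0,1],
  [0,0,0,455,34,0,1],
  [0,0,0,495,37,0,1],
  [0,0,0,530,39,0,1],
  [0,0,0,555,41,0,1],
  [0,0,0,565.2,41.4,4.5,1],
  [0,0,0,565.2,41.4,4.5,1],
  [0,0,0,565.2,41.4,4.5,1],
  [0,0,0,565.2,41.4,4.5,1],
  [0,0,0,565.2,41.4,4.5,1],
])

```text
time_s: 10.75
ee_pos: [422.7, 285.3, 235.4]
ee_rot: [180.0, 0.0, 90.0]
force: [-0.5, -0.6, -0.4]
gripper_width: 91.0
gripper_force: 0.0
```

```bash
python3 go.py 422.8 286.2 72 180 0 90
```

```text
[  0.    0.   -0.    0.9   0.  163.4]
```

Call:
carry_out([
  [0,0,0,0.5,0,40,1],
  [0,0,0,0.5,0,80,1],
  [0,0,0,0.5,0,115,1],
  [0,0,0,0.5,0,140,1],
  [0,0,0,0.5,0,155,1],
  [0,0,0,0.5,0,163.4,1],
  [0,0,0,0.5,0,163.4,1],
  [0,0,0,0.5,0,163.4,1],
  [0,0,0,0.5,0,163.4,-1],
  [0,0,0,0.5,0,163.4,-1],
  [0,0,0,0.5,0,163.4,-1],
  [0,0,0,0.5,0,163.4,-1],
  [0,0,0,0.5,0,163.4,-1],
  [0,0,0,0.5,0,163.4,-1],
  [0,0,0,0.5,0,163.4,-1],
], force=20)

```text
time_s: 12.25
ee_pos: [422.5, 286.9, 71.8]
ee_rot: [-180.0, -0.0, 90.0]
force: [-0.3, -0.3, 1.5]
gripper_width: 49.5
gripper_force: 19.9
```

```bash
python3 - <<'E'
from go import *
s=state();print(s["ee_pos"],s["gripper_width"],s["gripper_force"])
print(chan(-85,0,240)); print(d(chan(-85,0,240),[180,0,122.8]))
E
```

```text
[422.51674396 286.86657415  71.76429101] 49.54574478101307 19.937410291749984
[np.float64(660.0451978740329), np.float64(33.05183870286683), 240]
[  -0.    -0.   -32.8 -254.   237.3 -168.3]
```

Call:
carry_out([
  [0,0,0,0,0,-8,-1],
  [0,0,0,0,0,-30,-1],
  [0,0,0,0,0,-65,-1],
  [0,0,0,0,0,-100,-1],
  [0,0,0,-15,0,-130,-1],
  [0,0,0,-45,0,-150,-1],
  [0,0,0,-80,5,-168,-1],
  [0,0,0,-115,10,-168,-1],
  [0,0,0,-150,15,-168,-1],
  [0,0,-3,-185,30,-168,-1],
  [0,0,-6,-210,50,-168,-1],
  [0,0,-10,-230,80,-168,-1],
  [0,0,-14,-245,110,-168,-1],
  [0,0,-18,-254,140,-168,-1],
  [0,0,-22,-254,170,-168,-1],
  [0,0,-26,-254,198,-168,-1],
  [0,0,-30,-254,220,-168,-1],
  [0,0,-32.8,-254,237.3,-168.3,-1],
  [0,0,-32.8,-254,237.3,-168.3,-1],
  [0,0,-32.8,-254,237.3,-168.3,-1],
])

```text
time_s: 14.25
ee_pos: [659.5, 33.0, 239.5]
ee_rot: [-179.9, -0.1, 122.8]
force: [-0.3, 0.1, -2.0]
gripper_width: 49.9
gripper_force: 19.9
```

```bash
python3 - <<'E'
from go import *
print(d(chan(-85,0,95),[180,0,122.8]))
E
```

```text
[-1.000e-01 -1.000e-01 -0.000e+00 -4.000e-01  7.000e-01  1.445e+02]
```

Call:
carry_out([
  [0,0,0,0,0.5,35,-1],
  [0,0,0,0,0.5,70,-1],
  [0,0,0,0,0.5,100,-1],
  [0,0,0,0,0.5,118,-1],
  [0,0,0,0,0.5,127,-1],
  [0,0,0,0,0.5,127,-1],
  [0,0,0,0,0.5,127,-1],
])

```text
time_s: 14.95
ee_pos: [661.0, 33.4, 114.4]
ee_rot: [179.9, 0.1, 122.8]
force: [0.3, -1.0, -2.0]
gripper_width: 49.5
gripper_force: 19.9
```

```bash
python3 - <<'E'
from go import *
s=grab_frame("side")[:,:,::-1]; cv2.imwrite("pics/p3.png",cv2.resize(s[130:300,260:430],(600,600),interpolation=cv2.INTER_CUBIC))
p=state()["ee_pos"]; print(p, proj("side",[p[0],p[1],p[2]-72]),proj("side",chan(-85,0,6)),proj("side",chan(-100,28,30)),proj("side",chan(-100,-28,30)))
E
```

```text
[661.34147075  33.36223121 114.78682126] (np.float64(358.03488655797713), np.float64(248.54173344464866)) (np.float64(356.6968427112352), np.float64(263.1040863499329)) (np.float64(355.03087146725034), np.float64(261.69178448055874)) (np.float64(370.49703051674015), np.float64(251.0059197321279))
```

View pics/p3.png

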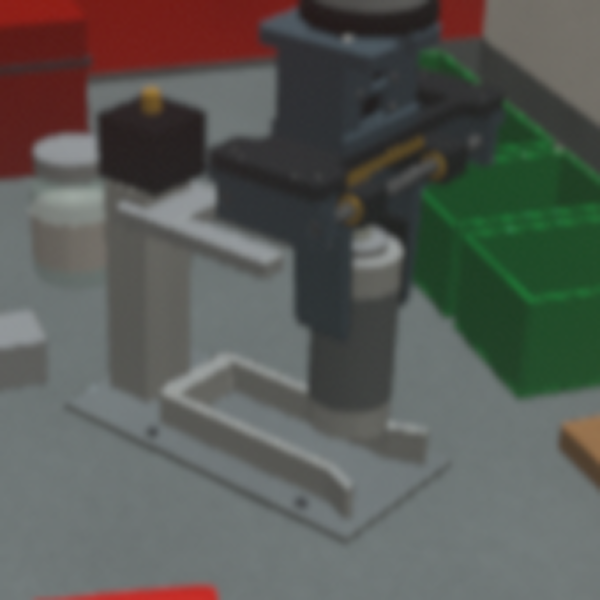

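The can hangs upright over the channel mouth, the nearest finger in front of it. The rail bend is at about (352,261). Now I measure rail positions across the channel in both initial views from brightness profiles.

```bash
python3 - <<'E'
from go import *
ys=np.arange(-45,45.1,1.5)
for n in("top","side"):
    g=cv2.cvtColor(cv2.imread(f"pics/{n}0.png"),cv2.COLOR_BGR2GRAY).astype(np.float32)
    pr=[]
    for x in range(-92,-54,3):
        q=np.array([proj(n,chan(x,y,30)) for y in ys],np.float32)
        pr.append(cv2.remap(g,q[:,:1].copy(),q[:,1:].copy(),cv2.INTER_LINEAR).ravel())
    p=np.mean(pr,0); print(n,[(float(y),int(v)) for y,v in zip(ys,p)])
E
```

```text
top [(-45.0, 95), (-43.5, 94), (-42.0, 94), (-40.5, 96), (-39.0, 99), (-37.5, 104), (-36.0, 117), (-34.5, 131), (-33.0, 139), (-31.5, 133), (-30.0, 108), (-28.5, 71), (-27.0, 65), (-25.5, 84), (-24.0, 99), (-22.5, 104), (-21.0, 103), (-19.5, 103), (-18.0, 103), (-16.5, 103), (-15.0, 102), (-13.5, 102), (-12.0, 103), (-10.5, 103), (-9.0, 103), (-7.5, 103), (-6.0, 103), (-4.5, 103), (-3.0, 103), (-1.5, 103), (0.0, 103), (1.5, 102), (3.0, 102), (4.5, 102), (6.0, 102), (7.5, 102), (9.0, 102), (10.5, 101), (12.0, 101), (13.5, 102), (15.0, 102), (16.5, 102), (18.0, 102), (19.5, 102), (21.0, 102), (22.5, 100), (24.0, 100), (25.5, 110), (27.0, 125), (28.5, 137), (30.0, 135), (31.5, 117), (33.0, 84), (34.5, 73), (36.0, 90), (37.5, 100), (39.0, 101), (40.5, 101), (42.0, 99), (43.5, 97), (45.0, 92)]
side [(-45.0, 114), (-43.5, 114), (-42.0, 115), (-40.5, 117), (-39.0, 119), (-37.5, 123), (-36.0, 127), (-34.5, 131), (-33.0, 134), (-31.5, 133), (-30.0, 130), (-28.5, 124), (-27.0, 115), (-25.5, 106), (-24.0, 97), (-22.5, 91), (-21.0, 88), (-19.5, 86), (-18.0, 85), (-16.5, 84), (-15.0, 84), (-13.5, 84), (-12.0, 84), (-10.5, 84), (-9.0, 84), (-7.5, 85), (-6.0, 86), (-4.5, 87), (-3.0, 90), (-1.5, 93), (0.0, 98), (1.5, 103), (3.0, 108), (4.5, 112), (6.0, 115), (7.5, 117), (9.0, 118), (10.5, 119), (12.0, 119), (13.5, 119), (15.0, 119), (16.5, 119), (18.0, 119), (19.5, 120), (21.0, 120), (22.5, 122), (24.0, 124), (25.5, 129), (27.0, 133), (28.5, 136), (30.0, 137), (31.5, 135), (33.0, 128), (34.5, 119), (36.0, 109), (37.5, 99), (39.0, 92), (40.5, 88), (42.0, 86), (43.5, 85), (45.0, 85)]
```

The rail bands put the channel centreline at y ≈ -1.8 of my estimate in both views, so the corrected origin is (615.5,105.5). The can is already almost centred on it.

```bash
sed -i 's/o=(614,104.5)/o=(615.5,105.5)/' go.py; python3 - <<'E'
from go import *
print(d(chan(-85,0,78.3),[180,0,122.8]))
E
```

```text
[ 0.1  0.1  0.   0.5  0.5 36.5]
```

Call:
carry_out([
  [0,0,0,0.2,0,12,-1],
  [0,0,0,0.2,0,22,-1],
  [0,0,0,0.2,0,29,-1],
  [0,0,0,0.2,0,33,-1],
  [0,0,0,0.2,0,35,-1],
  [0,0,0,0.2,0,36,-1],
  [0,0,0,0.2,0,36,-1],
  [0,0,0,0.2,0,36,-1],
  [0,0,0,0.2,0,36,-1],
])

```text
time_s: 15.9
ee_pos: [660.2, 33.2, 77.8]
ee_rot: [-180.0, 0.0, 122.8]
force: [-4.3, -0.6, 6.0]
gripper_width: 49.5
gripper_force: 20.0
```

Call:
carry_out([
  [0,0,0,0,0,0,0],
  [0,0,0,0,0,0,0.4],
  [0,0,0,0,0,0,0.7],
  [0,0,0,0,0,0,0.7],
  [0,0,0,0,0,0,0.7],
  [0,0,0,0,0,0,0.7],
  [0,0,0,0,0,-20,0.7],
  [0,0,0,0,0,-50,0.7],
  [0,0,0,0,0,-90,0.7],
  [0,0,0,0,0,-130,0.7],
  [0,0,0,0,0,-160,0.7],
  [0,0,0,0,0,-160,0.7],
])

```text
time_s: 17.1
ee_pos: [663.0, 33.6, 242.8]
ee_rot: [179.5, 0.3, 122.8]
force: [-0.2, -0.6, 0.4]
gripper_width: 77.8
gripper_force: 0.0
```

```bash
python3 - <<'E'
from go import *
s=state(); print(s["qpos"].round(1))
# push pose: tool z = sin(t) xs - cos(t) z ; tool x horizontal-perp plane; from vertical down yaw122.8 (tool x = xs), tilt about tool y
V=R.from_euler("xyz",[180,0,122.8],degrees=True)
for sg in(45,-45):
    T=V*R.from_rotvec([0,sg,0],degrees=True); print(sg,T.apply([0,0,1]).round(2),"xs",np.round(np.array(chan(1,0,0))-chan(0,0,0),2))
    print(d(chan(-190,0,150),T))
E
```

```text
[  1.9  25.4  74.5   0.   79.5 -30.9]
45 [-0.38  0.59 -0.71] xs [-0.54  0.84  0.  ]
[   0.5   45.3    0.3 -103.3   -1.9   93.4]
-45 [ 0.38 -0.59 -0.71] xs [-0.54  0.84  0.  ]
[   0.5  -44.7   -0.2 -103.3   -1.9   93.4]
```

Tilt 45° with the fingers shut, well behind and above the can.

Call:
carry_out([
  [0,0,0,-30,0,0,-1],
  [0,5,0,-65,0,0,-1],
  [0,10,0,-95,0,0,-1],
  [0,15,0,-110,0,0,-1],
  [0,20,0,-110,0,0,-1],
  [0,25,0,-110,0,0,-1],
  [0,30,0,-110,0,0,-1],
  [0,35,0,-110,0,0,-1],
  [0,40,0,-110,-2,0,-1],
  [0,45,0,-110,-2,0,-1],
  [0,45.3,0.3,-110,-2,0,-1],
  [0,45.3,0.3,-110,-2,0,-1],
  [0,45.3,0.3,-110,-2,0,-1],
])

```text
time_s: 18.4
ee_pos: [718.4, -59.4, 237.8]
ee_rot: [-179.9, -45.2, 122.5]
force: [-0.4, 0.8, 0.7]
gripper_width: 0.2
gripper_force: 0.0
```

```bash
cat > push.py <<'E'
from go import *
import sys
T=R.from_euler("xyz",[180,0,122.8],degrees=True)*R.from_rotvec([0,45,0],degrees=True)
s=state(); print(s["qpos"].round(1),s["gripper_width"])
p=s["ee_pos"]-np.array(chan(0,0,0)); a=np.radians(122.8); print("stand xyz",p[0]*np.cos(a)+p[1]*np.sin(a),-p[0]*np.sin(a)+p[1]*np.cos(a),p[2])
for x,z in zip(sys.argv[1::2],sys.argv[2::2]): print(x,z,d(chan(float(x),0,float(z)),T))
E
python3 push.py -190 150 -175 40 -135 40
python3 - <<'E'
from h import *
t=grab_frame("top")[:,:,::-1]; s=grab_frame("side")[:,:,::-1]
a=cv2.resize(t[130:280,215:365],(400,400),interpolation=cv2.INTER_CUBIC); b=cv2.resize(s[130:290,270:430],(400,400),interpolation=cv2.INTER_CUBIC)
cv2.imwrite("pics/p4.png",np.hstack([a,b]))
E
```

```text
[-17.8  52.4  37.8  32.6 123.  -40.6] 0.23145578804029585
stand xyz -194.38819471304714 2.8222533560388996 237.75940282133573
-190 150 [  0.1  -0.2  -0.2 -59.2   2.9  65. ]
-175 40 [ 1.000e-01 -2.000e-01 -2.000e-01 -1.267e+02  3.000e+00  1.531e+02]
-135 40 [ 1.000e-01 -2.000e-01 -2.000e-01 -9.850e+01  2.800e+00  1.815e+02]
```

View pics/p4.png

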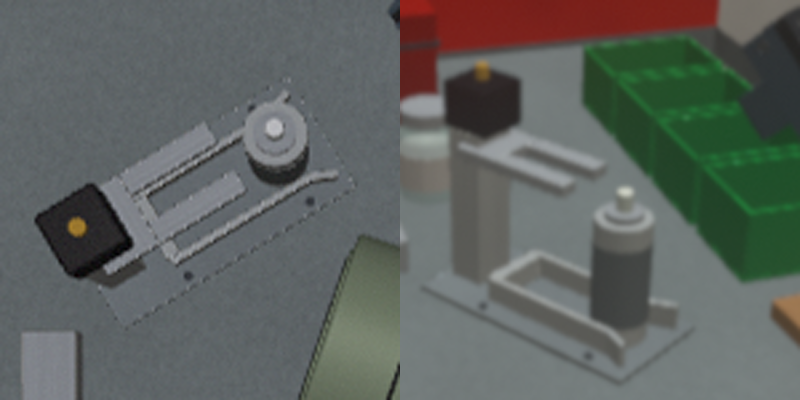

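The can stands upright and centred between the rails, with the nozzle at top-crop (274,128), lined up with the fork slot. Next I lower the tilted fingers behind it.

Call:
carry_out([
  [0,0,0,-25,3,30,-1],
  [0,0,0,-55,3,62,-1],
  [0,0,0,-80,3,95,-1],
  [0,0,0,-105,3,125,-1],
  [0,0,0,-120,3,145,-1],
  [0,0,0,-126.7,3,153.1,-1],
  [0,0,0,-126.7,3,153.1,-1],
  [0,0,0,-126.7,3,153.1,-1],
  [0,0,0,-126.7,3,153.1,-1],
])

```text
time_s: 19.4
ee_pos: [711.1, -42.3, 41.6]
ee_rot: [179.9, -45.1, 122.6]
force: [-0.8, -0.8, 0.1]
gripper_width: 0.5
gripper_force: 0.0
```

```bash
python3 push.py -165 24 -125 24 -45 24 -36 24
```

```text
[-16.9  57.2  55.2  28.3 103.2 -51.9] 0.5002868861762518
stand xyz -176.04900995454233 -0.3195708918044744 41.56542538276715
-165 24 [ 0.2 -0.1 -0.1 -4.7 -0.4 20.2]
-125 24 [ 0.2 -0.1 -0.1 23.6 -0.5 48.6]
-45 24 [ 2.000e-01 -1.000e-01 -1.000e-01  8.000e+01 -9.000e-01  1.053e+02]
-36 24 [ 2.000e-01 -1.000e-01 -1.000e-01  8.640e+01 -9.000e-01  1.116e+02]
```

Push in to stand x = -60 first.

Call:
carry_out([
  [0,0,0,-4.7,0,20.2,-1],
  [0,0,0,5,0,30,-1],
  [0,0,0,13,0,38,-1],
  [0,0,0,19,0,44,-1],
  [0,0,0,23,0,48,-1],
  [0,0,0,27,0,52,-1],
  [0,0,0,31,0,56,-1],
  [0,0,0,35,0,60,-1],
  [0,0,0,39,0,64,-1],
  [0,0,0,43,0,68,-1],
  [0,0,0,47,0,72,-1],
  [0,0,0,51,0,76,-1],
  [0,0,0,55,0,80,-1],
  [0,0,0,59,0,84,-1],
  [0,0,0,63,0,88,-1],
  [0,0,0,67,0,92,-1],
  [0,0,0,69,0,94,-1],
  [0,0,0,69,0,94,-1],
])

```text
time_s: 21.2
ee_pos: [647.4, 55.8, 22.1]
ee_rot: [-179.8, -45.3, 122.5]
force: [0.5, -1.7, 0.6]
gripper_width: 0.7
gripper_force: 0.3
```

```bash
python3 push.py -45 24 -36 24
python3 - <<'E'
from h import *
t=grab_frame("top")[:,:,::-1]; s=grab_frame("side")[:,:,::-1]
a=cv2.resize(t[130:280,215:365],(400,400),interpolation=cv2.INTER_CUBIC); b=cv2.resize(s[130:290,270:430],(400,400),interpolation=cv2.INTER_CUBIC)
cv2.imwrite("pics/p5.png",np.hstack([a,b]))
E
```

```text
[-11.4  50.9  73.3  30.7  90.8 -53.4] 0.6679059503157273
stand xyz -59.03651763611604 0.1270899076362788 22.104977102979134
-45 24 [ 0.  -0.3 -0.2 11.2  0.1  8.7]
-36 24 [ 0.  -0.3 -0.2 17.5  0.  15.1]
```

View pics/p5.png

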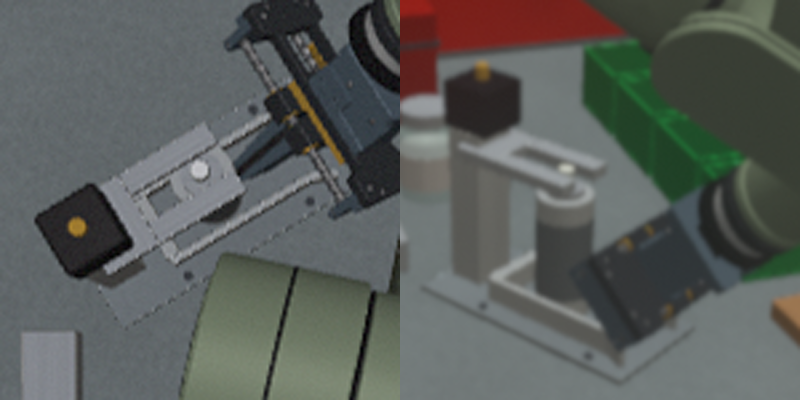

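The can is upright, nozzle at (289.7,193) in the top view between the two tines, with the fingers behind it. I compute its x from this, then push on until the contact force rises.

```bash
python3 - <<'E'
from go import *
p=plane("top",289.7,193,144)-np.array(chan(0,0,144)); a=np.radians(122.8); print(p[0]*np.cos(a)+p[1]*np.sin(a),-p[0]*np.sin(a)+p[1]*np.cos(a))
E
```

```text
-23.989021935101974 -1.4916860999099626
```

Call:
carry_out([
  [0,0,0,3.5,0,3,-1],
  [0,0,0,6.5,0,6,-1],
  [0,0,0,9.5,0,9,-1],
  [0,0,0,12,0,11,-1],
  [0,0,0,13.5,0,12.5,-1],
  [0,0,0,14.5,0,13.5,-1],
  [0,0,0,14.5,0,13.5,-1],
  [0,0,0,14.5,0,13.5,-1],
])

```text
time_s: 22.1
ee_pos: [637.2, 71.9, 23.0]
ee_rot: [-179.8, -45.3, 122.5]
force: [-0.2, -1.1, -0.3]
gripper_width: 0.6
gripper_force: 0.4
```

```bash
python3 push.py -36 23
```

```text
[-10.4  49.8  75.7  31.3  89.2 -53.4] 0.6142623342757667
stand xyz -40.02705423966234 -0.052922667025850245 22.977742787945044
-36 23 [ 0.1 -0.3 -0.2  2.8 -0.1  2.8]
```

Call:
carry_out([
  [0,0,0,1,0,1,-1],
  [0,0,0,1.7,0,1.7,-1],
  [0,0,0,2.4,0,2.4,-1],
  [0,0,0,2.8,0,2.8,-1],
  [0,0,0,2.8,0,2.8,-1],
])

```text
time_s: 22.6
ee_pos: [635.1, 75.3, 23.1]
ee_rot: [-179.8, -45.3, 122.5]
force: [1.2, -0.5, -0.6]
gripper_width: 0.8
gripper_force: 0.6
```

```bash
python3 push.py -36 23
```

```text
[-10.2  49.6  76.2  31.4  88.9 -53.4] 0.8290760865942512
stand xyz -36.001258294332054 -0.10264715608357733 23.09857457119085
-36 23 [ 0.1 -0.3 -0.2 -0.1 -0.1  0.1]
```

Call:
carry_out([
  [0,0,0,0.5,0,0.5,-1],
  [0,0,0,1,0,1,-1],
  [0,0,0,1,0,1,-1],
  [0,0,0,1,0,1,-1],
])

```text
time_s: 23.0
ee_pos: [634.6, 76.1, 23.0]
ee_rot: [-179.9, -45.3, 122.5]
force: [2.5, -3.6, -0.2]
gripper_width: 0.7
gripper_force: 1.7
```

Call:
carry_out([
  [0,0,0,0.5,0,0.5,-1],
  [0,0,0,0.5,0,0.5,-1],
  [0,0,0,0.5,0,0.5,-1],
])

```text
time_s: 23.3
ee_pos: [634.6, 76.3, 23.0]
ee_rot: [-179.9, -45.2, 122.5]
force: [2.1, -4.5, 0.1]
gripper_width: 0.6
gripper_force: 2.7
```

```bash
python3 push.py -36 23
```

```text
[-10.1  49.5  76.4  31.4  88.6 -53.4] 0.5514729646835975
stand xyz -34.877945154302 -0.19180593690554915 23.018402323322952
-36 23 [ 0.1 -0.2 -0.2 -0.8 -0.2 -0.8]
```

Stalled against the stop: the TCP no longer advances and the force is rising. Back out along the channel, then look.

Call:
carry_out([
  [0,0,0,-3,0,-3,-1],
  [0,0,0,-10,0,-10,-1],
  [0,0,0,-25,0,-25,-1],
  [0,0,0,-45,0,-45,-1],
  [0,0,0,-65,0,-65,-1],
  [0,0,0,-85,0,-85,-1],
  [0,0,0,-90,0,-110,-1],
  [0,0,0,-80,0,-140,-1],
  [0,0,0,-70,0,-170,-1],
  [0,0,0,-60,0,-200,-1],
  [0,0,0,-60,0,-230,-1],
  [0,0,0,-60,0,-240,-1],
  [0,0,0,-60,0,-240,-1],
  [0,0,0,-60,0,-240,-1],
])

```text
time_s: 24.7
ee_pos: [748.4, -102.1, 148.2]
ee_rot: [-179.8, -45.4, 122.4]
force: [0.7, 1.3, -0.5]
gripper_width: 0.3
gripper_force: 0.0
```

```bash
python3 - <<'E'
from go import *
a=np.radians(122.8)
def st(p): p=np.array(p)-chan(0,0,0); return np.round([p[0]*np.cos(a)+p[1]*np.sin(a),-p[0]*np.sin(a)+p[1]*np.cos(a)],1)
print(state()["ee_pos"])
for n in("top","side"):
    im=grab_frame(n)[:,:,::-1]; cv2.imwrite(f"pics/{n}_end.png",im)
    u,v=np.array(proj(n,chan(0,0,144))); print(n,"pred nozzle",u,v)
    u0,v0=int(u)-9,int(v)-9; g=im[v0:v0+19,u0:u0+19].min(2)
    m=(g>g.max()-30).astype(np.uint8); k,_,stt,c=cv2.connectedComponentsWithStats(m)
    for i in range(1,k):
        if stt[i,4]>5: q=c[i]+[u0,v0]; print(q,stt[i],st(plane(n,*q,144)))
    print(g.max())
# can body centre column in side (grey sleeve dark) for tilt
im=cv2.imread("pics/side_end.png")
for z in(40,60,80,95):
    u,v=proj("side",chan(0,0,z)); r=im[int(round(v)),int(u)-30:int(u)+30].max(1); print(z,round(u,1),int(u)-30,r.tolist())
E
```

```text
[ 748.4238966  -102.09048097  148.24210336]
top pred nozzle 279.76466353837225 200.00102473036767
[279.375   198.65625] [ 7  5  6  6 32] [-0.7 -2.7]
186
side pred nozzle 328.14661788938895 194.1257800659982
[327.85714286 193.92857143] [ 7  8  5  3 14] [ 1.1 -0.4]
190
40 327.3 297 [94, 93, 93, 94, 98, 103, 105, 105, 105, 106, 106, 109, 113, 122, 132, 144, 156, 164, 154, 117, 79, 65, 65, 66, 67, 67, 68, 68, 69, 69, 70, 71, 71, 72, 73, 72, 73, 73, 73, 73, 77, 100, 131, 144, 141, 136, 132, 130, 129, 129, 128, 128, 127, 127, 127, 127, 127, 128, 129, 128]
60 327.5 297 [93, 93, 92, 94, 99, 104, 104, 105, 105, 105, 104, 104, 103, 103, 104, 106, 112, 122, 118, 94, 72, 66, 66, 66, 67, 67, 68, 68, 68, 70, 70, 70, 72, 71, 72, 72, 73, 72, 73, 73, 74, 90, 113, 126, 128, 128, 128, 128, 128, 128, 127, 127, 128, 129, 129, 129, 129, 129, 129, 129]
80 327.6 297 [93, 93, 93, 95, 100, 104, 105, 105, 106, 105, 104, 104, 103, 103, 103, 105, 111, 121, 117, 93, 72, 66, 66, 67, 67, 67, 67, 68, 69, 69, 70, 71, 71, 71, 71, 73, 72, 73, 72, 72, 73, 84, 104, 121, 127, 128, 128, 128, 129, 129, 129, 129, 129, 130, 130, 129, 129, 128, 129, 129]
95 327.8 297 [94, 94, 92, 94, 100, 104, 105, 106, 106, 106, 105, 104, 103, 104, 104, 106, 112, 121, 116, 94, 76, 78, 83, 87, 91, 92, 94, 96, 97, 100, 102, 103, 104, 105, 105, 103, 103, 103, 101, 97, 91, 91, 104, 121, 128, 130, 130, 130, 130, 130, 130, 130, 130, 131, 131, 131, 131, 132, 132, 132]
```

The can is within about 1 mm of home along the channel, its sides are vertical in the image, and the arm is clear. Hand in.

```bash
python3 -c "
from workcell import *
print(workorder.job_done())"
```

```text
the job is handed in; nothing more can be done
None
```

The job is handed in but no verdict came back: the cap stands open side down in the holder, and the can is upright under the fork against the stop, measured within about 1 mm of home along the channel and 3 mm across.

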